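Release a photometer's battery tray through its latch slot

TASK

Take the red-handled release rod from the blue rack, push it down through the slot on top of the white photometer and feel gently along the slot for the hidden latch tab, which lies a little deeper than the guard plate and yields, then press it until the orange battery tray springs out at the back. A hard push cracks the guard, so keep well under 30 N on the rod. Then stand the rod back in the rack's middle hole, handle resting on the rack, leave the tray out, and leave the glassware alone.

Things in the scene. Friction and masses are not known exactly. Their poses are not given: they have to be found in the camera images.
- unit: White bench photometer, fixed to the table: 160 mm (x) by 200 mm (y) by 90 mm high, small dark display and black cap on its top towards -x, a blue band round its foot. Origin: centre of its underside; x points to its back (where the battery tray is), y along its release slot, z up. The flat top is at z = 90 mm.
- slot_mouth (a point): Centre of the slot's grey-rimmed mouth, 90 mm above the table; axes as the photometer. Slot 13 mm wide (x), 70 mm long (y), cover 8 mm thick, wider space below; a black seal, no hindrance to the rod, hides it. 42 mm below the mouth a guard plate lies under the whole slot but for one notch; it gives about 1 mm per 8 N. Over 30 N of the rod on the photometer cracks it.
- slot_end (a point): Middle of the slot's short edge at +y, 35 mm from its centre, at top-face height. The guard's notch, 15 mm long in y and as wide as the slot, has its middle hidden within 24 mm either side of the slot's middle (differs each time; find it by feel). In it sits the latch tab, its top 3 to 10 mm lower than the guard (also hidden).
- tray (a joint): How far the orange battery tray is out of the photometer's back (+x), in m: about 0 latched and flush, 0.03 fully out. It springs out by itself when the latch tab is pressed, and stays out; no handle. The tab yields from about 2 N, then 0.7 N per mm; it lets the tray go after about 6 mm (about 7 N) and has a solid stop after 10 mm (9 N).
- tray_front (a point): Middle of the tray's orange front panel (94 mm by 50 mm), 40 mm above the table, on the photometer's back face when shut.
- rod: Release rod, 70 to 120 g: steel, 8 mm thick, 75 mm long (last 6 mm taper to 4 mm), below a square red handle 18 by 18 mm, 55 mm tall (75 to 130 mm above the origin). Origin: the tip's end; z up along the rod, x, y square to the handle's flats (at the start as the rack's). It stands in the rack's middle hole, handle resting on the rack, tip 10 mm above the table.
- rod_tip (a point): The end of the rod's tip; the same point as the rod's origin.
- rack: Blue test-tube rack, fixed: 70 mm (x) by 200 mm (y), top face 85 mm above the table, top plate 20 mm thick with open space below down to a 6 mm base. Five holes in a row along y: the middle one (13 mm) is the rod's, the other four (19 mm, at 37 and 75 mm either side) are for tubes. Origin: centre of its underside.
- rack_hole (a point): Centre of the mouth of the rack's middle hole (13 mm), the rod's home, 85 mm above the table; axes as the rack.
- tube_a: Stoppered test tube, 16 mm by 121 mm, in the rack's hole at y = +75 mm; bystander. Origin: its foot, 6 mm above the table.
- tube_b: Stoppered test tube, 16 mm by 121 mm, in the rack's hole at y = -75 mm; bystander. Origin: its foot, 6 mm above the table.
- amber_a: Amber bottle with a white cap, 52 mm by 90 mm tall; bystander. Origin: centre of its underside.
- amber_b: Amber bottle with a black cap, 52 mm by 90 mm tall; bystander. Origin: centre of its underside.
- beaker: Glass beaker, 68 mm by 85 mm tall; bystander. Origin: centre of its underside.
- cylinder: Measuring cylinder on a red foot, 64 mm foot, 212 mm tall; bystander. Origin: centre of its underside.
- flask: Green glass stoppered bottle, 84 mm by 144 mm tall; bystander. Origin: centre of its underside.

How it is judged:
By the outcome, as a careful person would: the job done as asked, in the order asked, and still so for the second after the job is handed in, with the robot touching nothing.
It also fails if it takes over 72 s, if anything falls off the work surface, if the arm or the gripper's body presses on something with over 40 N, if the wrist force passes 120 N, or if a joint passes its speed limit or range.

ROBOT

A 6-joint arm with a two-finger parallel gripper is mounted at the origin on the work surface. World frame = base frame: x ahead of the robot, y to its left, z up, the work surface at z = 0. Lengths are in mm, angles in rad, forces in N, time in s.
With the tool pointing down it reaches from about 350 to 875 mm from the base axis. Payload 4.2 kg.
Tool frame: the origin (TCP) lies at the very end of the fingers, on their centre line; the grasp point (between the pads) lies 19 mm behind it; z points along the fingers, y is the line along which they close (so a half turn about z gives the same grasp; the last joint's range is limited). The gripper opens to 85 mm and grips with 20 to 120 N. Pads are 22 mm wide; open, the fingers measure 114 mm over their backs; the gripper's body (76 mm by 85 mm) begins 54 mm behind the grasp point. The pads swing forward as they close: fully open they stand 13 mm farther back than shut.
Start: joints at [-1.079, 0.385, 0.008, 0, -1.194, -0.259], TCP at [144.207, -608.115, 231.312] pointing down, gripper open.
Joint ranges: [-3.14, 3.14], [-1.21, 2.06], [-1.07, 1.41], [-3.16, 2.05], [-2.99, -0.16], [-3.1, 3.1]. Speed limits (rad/s): [2.79, 2.79, 3.14, 3.14, 3.14, 3.14].

INTERFACE

Orientations are given as a unit quaternion [x, y, z, w].
In Python, from bench import arm, viewer gives the robot as it stands. The module is installed in compiled form; this text tells all that it offers.
- The arm moves only by the shell command python3 -m jog 'ROWS' [OPENING]. ROWS is a JSON list of rows, 1 to 10 of them, each an object with the fields dx, dy, dz (the shift in fractions of the full range, 1 being 60 cm), ax, ay, az (a rotation vector in fractions of the full range, 1 being pi rad); a field left out counts as zero; each row is the pose to reach, as a shift and turn from the pose commanded when the command began, along the tool's axes at that moment; what a row does not reach only later rows make up. A row lasts 1/10 s, in which the tool goes at most 50 mm and 0.15 rad, less where a joint would pass 70% of its speed; a pose out of reach is approached as far as the arm can. OPENING is the finger opening in mm, set as the command begins (- or left out keeps the last). The fingers move at their own pace and stop on an object; the grip force is fixed at half the most. Time passes only in rows, so rows that do not move let the fingers close. It prints the time, the measured TCP pose, the force, the opening and the grip force at its end. A shift or turn number past 1, either way, is cut back to 1. Input that does not fit is refused with a message, and nothing moves.
- arm.read_state(): the state, without advancing time (a new reading comes with each control period).
- viewer.get_image(name): name is "side" or "top" or "wrist"; returns (picture, depth): 420x560x3 uint8, blue, green, red; 420x560 float32, mm along the optical axis (not along the pixel's ray), 0 where there is no reading.
- viewer.get_calibration(name): a dict with "K" (3x3 intrinsics, pixels), "rvec" (rotation vector, rad) and "tvec" (3), from world to camera coordinates, as OpenCV has them. Camera axes: x right, y down, z forward; pixel columns grow to the right and rows downward; lengths in mm; the calibration is good to about 2 mm. A picture is of the moment at which its call begins: read the wrist's pose just before it. get_calibration takes no time and is no camera call; for the wrist camera it gives the pose at the moment of the call.
- arm.job_done(): hands the job in; it is judged then, once.
The state is a dict: "clock": time; "joints": joint angles; "joint_vel": joint speeds; "joint_efforts": joint torques, N m; "position": TCP position; "ee_rot": TCP orientation; "contact_force": force on the tool from outside, world axes, zero at the start; "wrist_torque": the same for the moment, N m; "gripper_width": finger opening in mm; "grasp_force": force on a finger pad.
Only numpy, scipy, OpenCV 4.12 (cv2) and the standard library are available. Lean on these libraries where they do the work, as an engineer would, in place of code of your own. Each camera call takes 0.05 s, during which the arm holds its last target. There are 200 camera calls.

## Working session

There is one attempt and no reset: what is moved stays moved. The work goes in short steps, Python scripts to look and compute and a shell command to move; the robot and the scene stay as the last step left them, time stands still between calls to the robot, and variables do not carry over. Pictures are saved under pics/ and viewed, at most 10 in all, crops included, and the job is handed in when it is done.

```bash
mkdir -p pics; cat > h.py <<'E'
import numpy as np, cv2
from bench import arm, viewer
from scipy.spatial.transform import Rotation as R
def cap(n,f):
    im,d=viewer.get_image(n); cv2.imwrite('pics/'+f+'.png',im); np.save('pics/'+f+'.npy',d)
    c=viewer.get_calibration(n); np.savez('pics/'+f+'_c.npz',**{k:np.asarray(c[k]) for k in('K','rvec','tvec')}); return im,d
def ray(f,u,v):
    c=np.load('pics/'+f+'_c.npz');Rm=cv2.Rodrigues(c['rvec'])[0];t=c['tvec'].ravel()
    return -Rm.T@t, Rm.T@np.linalg.inv(c['K'])@[u,v,1]
def onz(f,u,v,z):
    o,r=ray(f,u,v); return o+r*(z-o[2])/r[2]
def dep(f,u,v):
    o,r=ray(f,u,v); return o+r*np.load('pics/'+f+'.npy')[int(round(v)),int(round(u))]
def proj(f,p):
    c=np.load('pics/'+f+'_c.npz'); return cv2.projectPoints(np.float64(p).reshape(-1,3),c['rvec'],c['tvec'],c['K'],None)[0].reshape(-1,2)
E
python3 - <<'E'
from h import *
cap('top','t0');cap('side','s0')
s=arm.read_state();print(s)
for n in('t0','s0'):print(ray(n,280,210))
a=np.hstack([cv2.imread('pics/t0.png')]);cv2.imwrite('pics/t0v.png',cv2.resize(a,(800,600)))
E
```

```text
{'clock': 0.1, 'joints': array([-1.07939464e+00,  3.85517978e-01,  6.75397912e-03, -4.13636347e-04,
       -1.19396286e+00, -2.58625871e-01]), 'joint_vel': array([ 0.00153754, -0.0024285 ,  0.00119892,  0.00178375, -0.00020312,
        0.00036541]), 'joint_efforts': array([-1.10969195e-03, -3.93318307e+01,  1.88929957e+01,  4.19803664e+00,
       -2.59177548e-03,  1.03446399e-05]), 'position': array([ 144.08669148, -607.64085353,  230.30765655]), 'ee_rot': array([-1.16049485e-01,  9.93242945e-01,  9.68595925e-04, -1.74689869e-04]), 'contact_force': array([-0.99691213, -0.19063573,  0.50237091]), 'wrist_torque': array([-0.05448515,  0.05931129,  0.026622  ]), 'grasp_force': 0.0, 'gripper_width': 85.22788964460763}
(array([ 432.35504371,   -2.54212837, 1182.68116385]), array([ 0.19322531,  0.02492488, -0.9809733 ]))
(array([-176.94091927,  772.92314977,  754.98241743]), array([ 0.62791629, -0.59122174, -0.50621832]))
```

View pics/t0v.png

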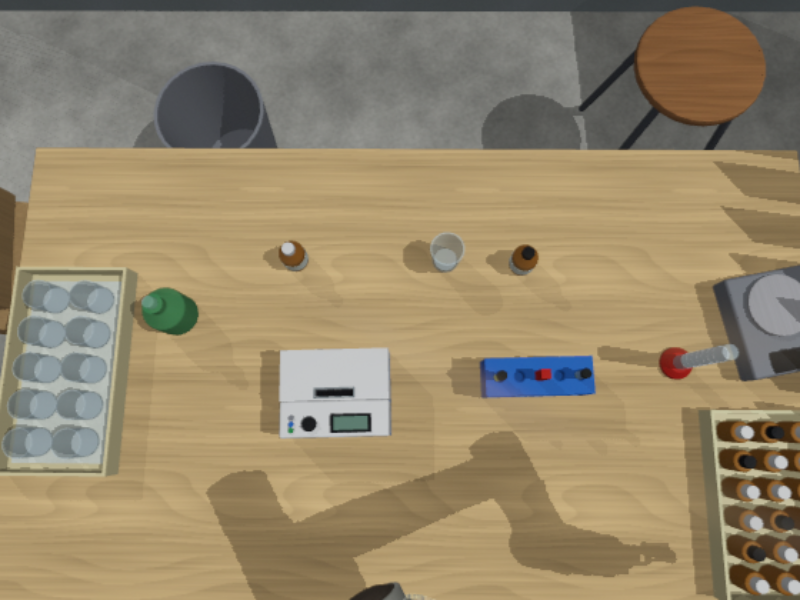

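View pics/s0.png

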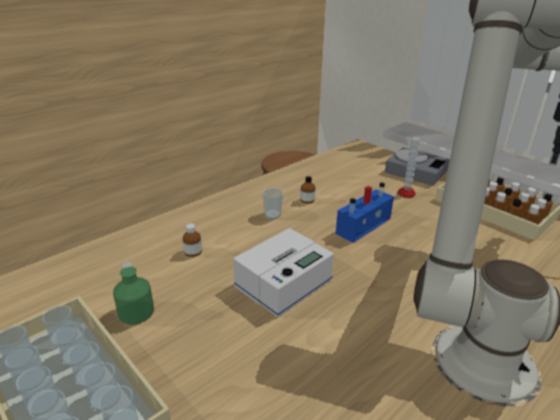

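The top view (800 px wide) shows the photometer at about (335,392), with its slot at (334,392). The rack is at (538,377), with the red handle at (543,374). +x points up and +y points left. I'll enlarge both.

```bash
python3 - <<'E'
from h import *
a=cv2.imread('pics/t0.png')
A=cv2.resize(a[238:313,185:285],(800,600),interpolation=cv2.INTER_CUBIC)
B=cv2.resize(a[238:288,325:425],(800,400),interpolation=cv2.INTER_CUBIC)
cv2.imwrite('pics/ab.png',np.vstack([cv2.resize(A,(400,300)),cv2.resize(B,(600,300))[:, 100:500]])) if 0 else None
cv2.imwrite('pics/A.png',A);cv2.imwrite('pics/B.png',B)
E
```

```text
(no output)
```

View pics/A.png

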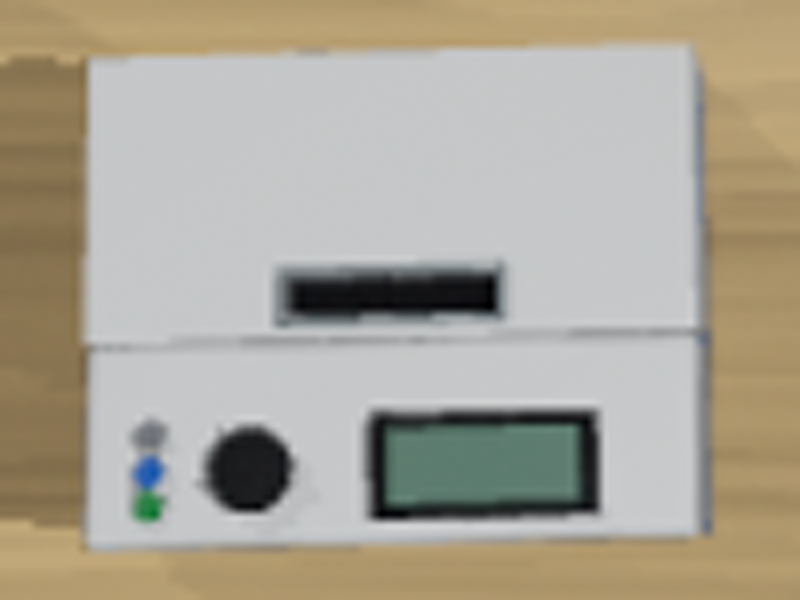

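View pics/B.png

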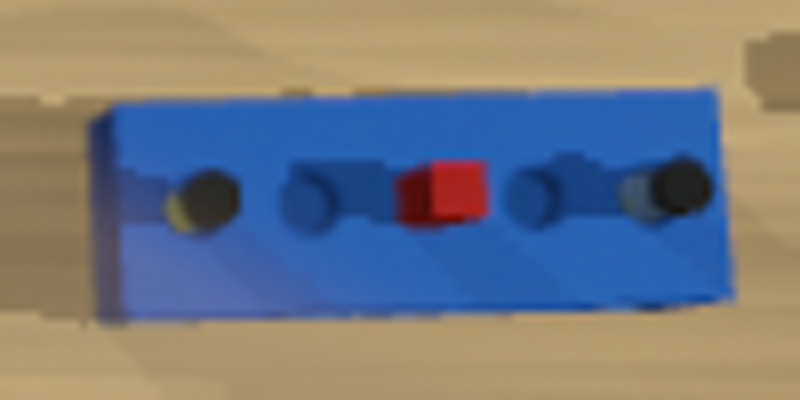

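The enlarged crops (8x) give these corners:
- **Photometer top:** (88,58), (693,45), (705,535) and (87,548).
- **Slot:** (289,275) to (497,310).
- **Rack top:** (113,103), (717,88), (735,300) and (120,318).
- **Handle top:** (434,162) to (486,217).

```bash
python3 - <<'E'
from h import *
def P(x0,y0,l,z):return np.array([onz('t0',(u+.5)/8-.5+x0,(v+.5)/8-.5+y0,z) for u,v in l])
def rep(n,p):
    print(n,'cen',p.mean(0).round(1),'sides',np.linalg.norm(np.roll(p,-1,0)-p,axis=1).round(1)); e=p[0]-p[1]+p[3]-p[2]; print('  yaw of +y edge deg',np.degrees(np.arctan2(-e[0],e[1])).round(2))
rep('unit',P(185,238,[(88,58),(693,45),(705,535),(87,548)],90))
rep('slot',P(185,238,[(289,275),(497,270),(497,310),(290,316)],90))
rep('rim',P(185,238,[(277,268),(505,262),(503,318),(277,325)],90))
rep('rack',P(325,238,[(113,103),(717,88),(735,300),(120,318)],85))
rep('hand',P(325,238,[(434,162),(487,160),(486,217),(432,220)],140))
for n,u,v in [('unit',200,265),('rack',400,270),('hand',(460/8)+325,238+190/8)]:print(n,dep('t0',u,v).round(1))
s=arm.read_state();print(R.from_quat(s['ee_rot']).as_matrix().round(3))
E
```

```text
unit cen [475.6 144.7  90. ] sides [200.9 158.7 199.6 158.7]
  yaw of +y edge deg 1.6
slot cen [475.7 144.6  90. ] sides [68.2 13.  67.7 13.3]
  yaw of +y edge deg 1.9
rim cen [475.5 145.5  90. ] sides [74.8 18.1 73.9 18.5]
  yaw of +y edge deg 2.02
rack cen [ 508.2 -232.5   85. ] sides [200.3  69.5 201.5  70.5]
  yaw of +y edge deg 1.93
hand cen [ 508.2 -233.2  140. ] sides [16.6 17.8 16.9 18.1]
  yaw of +y edge deg 3.05
unit [498.9 234.5  88.8]
rack [ 489.8 -292.4   82.4]
hand [ 507.  -234.2  140.9]
[[-0.973 -0.231 -0.001]
 [-0.231  0.973  0.002]
 [ 0.     0.002 -1.   ]]
```

```bash
cat >> h.py <<'E'
YAW=np.radians(1.85)
def delta(p,yaw_y=np.pi+YAW):
    "tool-axes delta from measured pose to world p, tool down, tool y at angle yaw_y"
    s=arm.read_state();M=R.from_quat(s['ee_rot']); y=np.array([np.cos(yaw_y),np.sin(yaw_y),0]);z=np.array([0,0,-1.])
    T=R.from_matrix(np.stack([np.cross(y,z),y,z],1))
    print('t',round(s['clock'],2),'pos',s['position'].round(2),'F',s['contact_force'].round(1),'w',round(s['gripper_width'],1),'gf',round(s['grasp_force'],1))
    print('delta',M.inv().apply(np.array(p)-s['position']).round(2),(M.inv()*T).as_rotvec().round(4))
E
python3 -c "
from h import *
delta([508.2,-233,190])"
```

```text
t 0.1 pos [ 144.09 -607.64  230.31] F [-1.  -0.2  0.5] w 85.2 gf 0.0
delta [-440.68  280.53   40.81] [ 1.7000e-03  1.2000e-03 -1.3705e+00]
```

The manual's scale: shifts go in shares of 60 cm and turns go in shares of pi rad. Converting my numbers, -440.5 mm / 600 = -0.7342, -396 mm / 600 = -0.66, -1.37 rad / 3.1416 = -0.4361.

```bash
python3 -m jog '[{"dx":-0.0733, "dy":0.0467, "az":-0.0436}, {"dx":-0.1467, "dy":0.0933, "az":-0.0872}, {"dx":-0.22, "dy":0.14, "az":-0.1308}, {"dx":-0.2933, "dy":0.1867, "az":-0.1744}, {"dx":-0.3667, "dy":0.2333, "az":-0.218}, {"dx":-0.44, "dy":0.28, "az":-0.2617}, {"dx":-0.5133, "dy":0.3267, "dz":0.0167, "az":-0.3053}, {"dx":-0.5867, "dy":0.3733, "dz":0.0333, "az":-0.3489}, {"dx":-0.66, "dy":0.42, "dz":0.05, "az":-0.3925}, {"dx":-0.7342, "dy":0.4675, "dz":0.0667, "az":-0.4361}]' 50
python3 -m jog '[{}, {}, {}]'
python3 -c "
from h import *
delta([508.2,-233,190]); cap('wrist','w1')
print(proj('w1',[[508.2,-233,140]]))"
```

```text
clock: 1.1
position: [491.4, -249.9, 195.6]
ee_rot: [0.72, -0.694, -0.0, 0.0]
contact_force: [1.3, -0.8, 0.5]
gripper_width: 50.3
grasp_force: 0.0
clock: 1.4
position: [489.9, -252.2, 196.0]
ee_rot: [0.718, -0.696, -0.0, 0.0]
contact_force: [0.7, -0.3, -0.3]
gripper_width: 50.2
grasp_force: 0.0
t 1.4 pos [ 489.86 -252.19  196.05] F [ 0.7 -0.3 -0.3] w 50.2 gf 0.0
delta [-18.61 -18.93   6.04] [ 0.0006  0.0001 -0.0014]
[[253.17597026 251.62251086]]
```

View pics/w1.png

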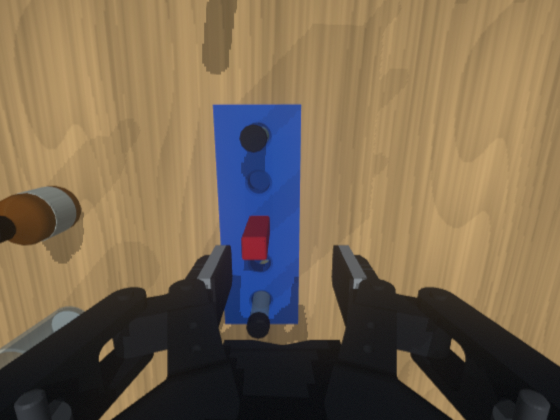

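The wrist view shows the handle's top face around (256,247), against a projected (253,252). The tubes and rack line up with it. I'll measure the face by colour.

```bash
python3 - <<'E'
from h import *
im=cv2.imread('pics/w1.png').astype(int);d=np.load('pics/w1.npy')
m=(im[...,2]>90)&(im[...,1]<70)&(im[...,0]<70);m[:200]=0;m[270:]=0;m[:,:230]=0;m[:,285:]=0
pts=np.array([dep('w1',u,v) for v,u in zip(*np.where(m)) if d[v,u]>0])
t=pts[pts[:,2]>pts[:,2].max()-4];print(len(pts),pts[:,2].max(),len(t),t.min(0),t.max(0),t.mean(0))
m=(im[...,0]>120)&(im[...,2]<70)
p=np.array([dep('w1',u,v) for v,u in zip(*np.where(m))]);p=p[(p[:,2]>78)&(p[:,2]<95)];print(len(p),cv2.minAreaRect(p[:,:2].astype(np.float32)),np.median(p[:,2]))
E
```

```text
979 141.9394151032885 561 [ 499.12697308 -244.54085602  138.0747429 ] [ 516.18253929 -226.71952898  141.9394151 ] [ 507.66412443 -235.8789432   140.04900246]
12042 ((507.96435546875, -237.90396118164062), (68.89527893066406, 193.25743103027344), 1.865187644958496) 85.21657240928108
```

Scaled: 93 mm / 600 = 0.155, -18.7 mm / 600 = -0.0312.

```bash
python3 -m jog '[{"dx":-0.0283, "dy":-0.0312, "dz":0.01}, {"dx":-0.0283, "dy":-0.0312, "dz":0.01}, {"dx":-0.0283, "dy":-0.0312, "dz":0.01}, {"dx":-0.0283, "dy":-0.0312, "dz":0.0833}, {"dx":-0.0283, "dy":-0.0312, "dz":0.1333}, {"dx":-0.0283, "dy":-0.0312, "dz":0.155}, {"dx":-0.0283, "dy":-0.0312, "dz":0.155}, {"dx":-0.0283, "dy":-0.0312, "dz":0.155}]'
python3 -c "
from h import *
delta([508.,-234.5,102])"
```

```text
clock: 2.25
position: [509.4, -235.0, 104.5]
ee_rot: [0.718, -0.696, 0.001, -0.0]
contact_force: [0.0, -0.1, 1.0]
gripper_width: 50.2
grasp_force: 0.0
t 2.25 pos [ 509.38 -234.98  104.46] F [ 0.  -0.1  1. ] w 50.2 gf 0.0
delta [-0.52  1.37  2.45] [-0.002  -0.0011 -0.0004]
```

Scaled: 2 mm / 600 = 0.0033, 1 mm / 600 = 0.0017.

```bash
python3 -m jog '[{"dy":0.0017, "dz":0.0033}, {"dy":0.0017, "dz":0.0033}]' 
python3 -m jog '[{}, {}, {}, {}, {}, {}]' 0
python3 -c "
from h import *
delta([508.,-234.5,102]);print(arm.read_state()['wrist_torque'])"
```

```text
clock: 2.45
position: [508.1, -234.4, 102.3]
ee_rot: [0.718, -0.696, 0.001, -0.001]
contact_force: [0.2, -0.3, 0.4]
gripper_width: 49.8
grasp_force: 0.0
clock: 3.05
position: [508.0, -234.3, 101.6]
ee_rot: [0.718, -0.696, 0.0, -0.0]
contact_force: [-0.7, 0.6, 3.9]
gripper_width: 17.4
grasp_force: 58.5
t 3.05 pos [ 508.01 -234.25  101.64] F [-0.7  0.6  3.9] w 17.4 gf 58.5
delta [ 0.25  0.01 -0.36] [-0.0009 -0.0003  0.    ]
[ 0.27832802  0.06923993 -0.00208333]
```

Scaled: -145 mm / 600 = -0.2417, -120 mm / 600 = -0.2.

```bash
python3 -m jog '[{"dz":-0.0167}, {"dz":-0.0667}, {"dz":-0.1333}, {"dz":-0.2}, {"dz":-0.2417}, {"dz":-0.2417}, {"dz":-0.2417}]'
python3 -c "
from h import *
delta([475.6,144.8,220])"
```

```text
clock: 3.75
position: [507.1, -233.9, 246.0]
ee_rot: [0.718, -0.696, -0.0, -0.0]
contact_force: [0.4, 0.1, -1.6]
gripper_width: 17.2
grasp_force: 60.1
t 3.75 pos [ 507.1  -233.92  245.99] F [ 0.4  0.1 -1.6] w 17.2 gf 60.1
delta [-379.5    19.55   26.34] [ 0.0001  0.0009 -0.0008]
```

Scaled: -379 mm / 600 = -0.6317, -336 mm / 600 = -0.56.

```bash
python3 -m jog '[{"dx":-0.08, "dy":0.0033}, {"dx":-0.16, "dy":0.0083}, {"dx":-0.24, "dy":0.0117}, {"dx":-0.32, "dy":0.0167}, {"dx":-0.4, "dy":0.02}, {"dx":-0.48, "dy":0.025}, {"dx":-0.56, "dy":0.0283, "dz":0.0333}, {"dx":-0.6317, "dy":0.0325, "dz":0.0583}, {"dx":-0.6317, "dy":0.0325, "dz":0.075}, {"dx":-0.6317, "dy":0.0325, "dz":0.075}]'
python3 -m jog '[{}, {}]'
python3 - <<'E'
from h import *
delta([475.6,144.8,200]); cap('wrist','w2'); cap('side','s2'); cap('top','t2')
a=cv2.imread('pics/s2.png'); print(proj('s2',[[475.6,144.8,90],arm.read_state()['position']-[0,0,91.6]]))
w=cv2.imread('pics/w2.png')
cv2.imwrite('pics/c2.png',np.vstack([cv2.resize(a[190:300,215:355],(560,440)),w[140:300]]))
E
```

```text
clock: 4.75
position: [473.8, 143.8, 197.8]
ee_rot: [0.719, -0.695, -0.001, 0.004]
contact_force: [0.5, 0.3, -0.8]
gripper_width: 17.1
grasp_force: 60.0
clock: 4.95
position: [476.3, 142.9, 201.4]
ee_rot: [0.718, -0.696, 0.0, -0.0]
contact_force: [0.5, 0.8, -0.6]
gripper_width: 17.3
grasp_force: 60.0
t 4.95 pos [476.27 142.91 201.37] F [ 0.5  0.8 -0.6] w 17.3 gf 60.0
delta [-1.91  0.61  1.37] [-0.0002 -0.0001 -0.002 ]
[[283.31650336 255.89791557]
 [283.73078654 248.95852042]]
```

View pics/c2.png

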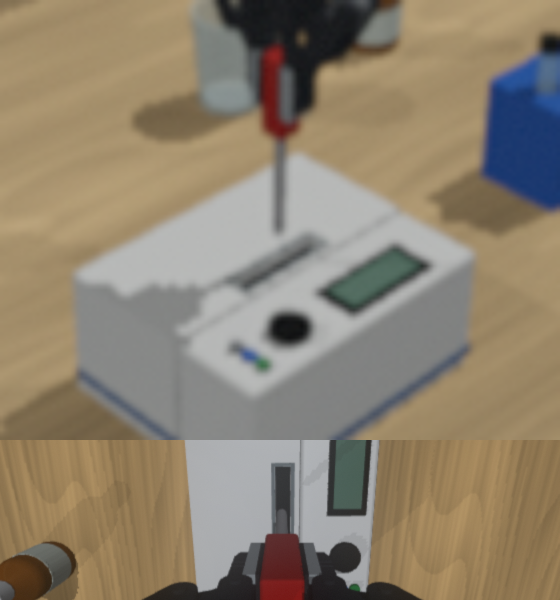

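In the side view the tip is at (285,248) and was predicted at (284,249). The slot centre is at (284,255.5) and was predicted at (283,256). In the wrist view the rod column (283) lines up with the slot column (284), so I'm going in.

Scaled: 28 mm / 600 = 0.0467, 22 mm / 600 = 0.0367.

```bash
python3 -m jog '[{"dx":-0.0032, "dy":0.001, "dz":0.0083}, {"dx":-0.0032, "dy":0.001, "dz":0.025}, {"dx":-0.0032, "dy":0.001, "dz":0.0367}, {"dx":-0.0032, "dy":0.001, "dz":0.0467}]'
python3 -m jog '[{"dz":0.0133}, {"dz":0.0267}, {"dz":0.04}, {"dz":0.0467}, {"dz":0.0467}]'
python3 -c "
from h import *
delta([475.6,144.8,141])"
```

```text
clock: 5.5
position: [474.9, 145.6, 172.0]
ee_rot: [0.718, -0.696, -0.0, 0.001]
contact_force: [-0.3, -0.3, -1.3]
gripper_width: 17.4
grasp_force: 60.0
clock: 6.0
position: [475.0, 145.6, 144.3]
ee_rot: [0.718, -0.696, -0.0, 0.001]
contact_force: [0.3, 0.2, -0.8]
gripper_width: 17.2
grasp_force: 60.0
t 6.0 pos [475.   145.62 144.34] F [ 0.3  0.2 -0.8] w 17.2 gf 60.0
delta [ 0.83 -0.58  3.34] [ 0.0014 -0.0009 -0.0003]
```

Scaled: 5.5 mm / 600 = 0.0092, 4.5 mm / 600 = 0.0075.

```bash
python3 -m jog '[{"dz":0.0033}, {"dz":0.0058}, {"dz":0.0075}, {"dz":0.0092}, {"dz":0.0092}]'
python3 -m jog '[{"dz":0.0017}, {"dz":0.0017}, {"dz":0.0017}]'
```

```text
clock: 6.5
position: [475.3, 145.8, 139.6]
ee_rot: [0.718, -0.696, -0.0, -0.0]
contact_force: [0.6, -0.4, -0.6]
gripper_width: 17.4
grasp_force: 60.0
clock: 6.8
position: [475.5, 145.9, 138.9]
ee_rot: [0.718, -0.696, 0.0, -0.0]
contact_force: [-1.3, -1.1, 0.7]
gripper_width: 17.6
grasp_force: 60.3
```

Scaled: 0.8 mm / 600 = 0.0013.

```bash
python3 -m jog '[{"dz":0.0013}, {"dz":0.0013}, {"dz":0.0013}]'; python3 -m jog '[{"dz":0.0013}, {"dz":0.0013}, {"dz":0.0013}]'
```

```text
clock: 7.1
position: [475.6, 145.9, 138.2]
ee_rot: [0.718, -0.696, 0.0, -0.0]
contact_force: [-1.0, 0.8, 4.6]
gripper_width: 17.4
grasp_force: 60.7
clock: 7.4
position: [475.7, 145.9, 137.7]
ee_rot: [0.718, -0.696, 0.0, -0.0]
contact_force: [-1.1, 0.2, 6.2]
gripper_width: 17.4
grasp_force: 61.1
```

Scaled: 0.8 mm / 600 = 0.0013.

```bash
python3 -m jog '[{"dz":0.0013}, {"dz":0.0013}, {"dz":0.0013}]'
python3 -m jog '[{"dz":-0.0083}, {"dx":-0.005, "dz":-0.0083}, {"dx":-0.01, "dz":-0.0083}, {"dx":-0.01, "dz":-0.005}, {"dx":-0.01, "dz":-0.0017}, {"dx":-0.01}, {"dx":-0.01}]'
```

```text
clock: 7.7
position: [475.8, 146.0, 137.3]
ee_rot: [0.719, -0.695, 0.0, -0.0]
contact_force: [-1.9, -0.6, 9.0]
gripper_width: 17.1
grasp_force: 61.4
clock: 8.4
position: [474.9, 151.7, 135.7]
ee_rot: [0.718, -0.696, -0.0, 0.0]
contact_force: [0.1, 0.5, -0.2]
gripper_width: 17.1
grasp_force: 60.0
```

No force at y≈151.7, which is about 3.5 mm below guard contact, so the notch is found. I'll centre a bit further along +y and go down gently.

Scaled: -2.5 mm / 600 = -0.0042, -2 mm / 600 = -0.0033.

```bash
python3 -m jog '[{"dz":-0.0033}, {"dx":-0.0042, "dz":-0.0033}, {"dx":-0.0042}, {"dx":-0.0042, "dz":0.0017}, {"dx":-0.0042, "dz":0.0017}]'
python3 -m jog '[{"dz":0.0017}, {"dz":0.0033}, {"dz":0.0033}]'
python3 -m jog '[{"dz":0.0017}, {"dz":0.0033}, {"dz":0.0033}]'
```

```text
clock: 8.9
position: [474.9, 154.2, 135.0]
ee_rot: [0.718, -0.696, -0.0, 0.0]
contact_force: [-0.3, 0.1, -1.2]
gripper_width: 17.3
grasp_force: 60.0
clock: 9.2
position: [475.0, 154.2, 133.0]
ee_rot: [0.718, -0.696, -0.0, 0.0]
contact_force: [0.2, -0.5, -0.5]
gripper_width: 17.3
grasp_force: 60.0
clock: 9.5
position: [475.2, 154.4, 131.6]
ee_rot: [0.718, -0.696, 0.0, -0.0]
contact_force: [-0.7, -0.7, 2.9]
gripper_width: 17.2
grasp_force: 60.6
```

Scaled: 2 mm / 600 = 0.0033, 1 mm / 600 = 0.0017.

```bash
python3 -m jog '[{"dz":0.0017}, {"dz":0.0033}, {"dz":0.0033}]'
python3 -m jog '[{"dz":0.0017}, {"dz":0.0033}, {"dz":0.0033}]'
```

```text
clock: 9.8
position: [475.3, 154.4, 129.4]
ee_rot: [0.718, -0.696, 0.0, -0.0]
contact_force: [-1.9, 0.1, 4.4]
gripper_width: 17.6
grasp_force: 60.7
clock: 10.1
position: [475.3, 154.4, 127.5]
ee_rot: [0.718, -0.696, 0.0, -0.0]
contact_force: [-0.8, -0.4, 5.6]
gripper_width: 17.3
grasp_force: 60.9
```

Scaled: 2 mm / 600 = 0.0033, 1 mm / 600 = 0.0017.

```bash
python3 -m jog '[{"dz":0.0017}, {"dz":0.0033}, {"dz":0.0033}]'
python3 -m jog '[{"dz":0.0008}, {"dz":0.0017}, {"dz":0.0017}]'
python3 - <<'E'
from h import *
cap('top','t3');cap('side','s3')
a=cv2.imread('pics/t3.png')
for n in('t0','t3'):
    i=cv2.imread(f'pics/{n}.png').astype(int)[225:250,185:285];print(n,((i[...,2]>150)&(i[...,2]-i[...,0]>100)&(i[...,1]<170)).sum())
cv2.imwrite('pics/c3.png',np.hstack([cv2.resize(a[225:315,180:290],(440,360)),cv2.resize(cv2.imread('pics/s3.png')[200:310,215:355],(352,360))]))
E
```

```text
clock: 10.4
position: [475.2, 154.4, 125.4]
ee_rot: [0.718, -0.696, 0.0, -0.0]
contact_force: [-1.9, -0.3, 5.8]
gripper_width: 17.9
grasp_force: 60.9
clock: 10.7
position: [475.2, 154.4, 124.6]
ee_rot: [0.718, -0.696, 0.0, -0.0]
contact_force: [-1.5, -0.6, 6.2]
gripper_width: 17.5
grasp_force: 60.9
t0 0
t3 81
```

View pics/c3.png

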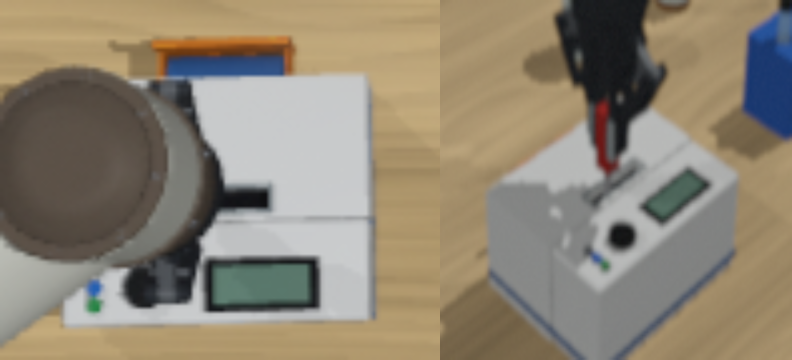

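The tray is out: its orange panel shows at (225,45) behind the unit. I'm withdrawing and going back to the rack.

Scaled: -121 mm / 600 = -0.2017, -80 mm / 600 = -0.1333.

```bash
python3 -m jog '[{"dz":-0.0083}, {"dz":-0.0333}, {"dz":-0.075}, {"dz":-0.1333}, {"dz":-0.2017}, {"dz":-0.2017}, {"dz":-0.2017}]'
python3 -c "
from h import *
delta([508,-234.3,246])"
```

```text
clock: 11.5
position: [474.9, 154.6, 245.3]
ee_rot: [0.718, -0.696, -0.0, -0.001]
contact_force: [-0.0, 0.0, -1.1]
gripper_width: 17.3
grasp_force: 60.2
t 11.5 pos [474.88 154.56 245.26] F [-0.   0.  -1.1] w 17.3 gf 60.2
delta [389.7  -20.86  -1.36] [-0.0005  0.0016 -0.0008]
```

Scaled: 389.5 mm / 600 = 0.6492, 380 mm / 600 = 0.6333.

```bash
python3 -m jog '[{"dx":0.08, "dy":-0.0042}, {"dx":0.16, "dy":-0.0083}, {"dx":0.24, "dy":-0.0125}, {"dx":0.32, "dy":-0.0167}, {"dx":0.4, "dy":-0.0217}, {"dx":0.48, "dy":-0.025}, {"dx":0.56, "dy":-0.03}, {"dx":0.6333, "dy":-0.0342}, {"dx":0.6492, "dy":-0.0347}, {"dx":0.6492, "dy":-0.0347}]'
python3 -m jog '[{}, {}, {}]'
python3 -c "
from h import *
delta([508,-234.3,190])"
```

```text
clock: 12.5
position: [507.2, -235.4, 242.5]
ee_rot: [0.717, -0.697, -0.002, 0.001]
contact_force: [-0.2, 0.7, -0.9]
gripper_width: 17.4
grasp_force: 60.2
clock: 12.8
position: [508.4, -233.0, 245.2]
ee_rot: [0.719, -0.695, -0.0, -0.0]
contact_force: [0.3, -0.8, -0.0]
gripper_width: 16.9
grasp_force: 60.2
t 12.8 pos [ 508.38 -232.96  245.24] F [ 0.3 -0.8 -0. ] w 16.9 gf 60.2
delta [ 1.34  0.43 55.24] [-0.      0.0002  0.0018]
```

Scaled: 60 mm / 600 = 0.1, 40 mm / 600 = 0.0667.

```bash
python3 -m jog '[{"dx":0.002, "dy":0.0007, "dz":0.0333}, {"dx":0.002, "dy":0.0007, "dz":0.0667}, {"dx":0.002, "dy":0.0007, "dz":0.1}, {"dx":0.002, "dy":0.0007, "dz":0.1}, {"dx":0.002, "dy":0.0007, "dz":0.1}]'
python3 - <<'E'
from h import *
delta([508,-234.3,104]);cap('wrist','w4');cap('side','s4')
a=cv2.imread('pics/s4.png')[170:240,320:410];w=cv2.imread('pics/w4.png')[90:320,190:370]
cv2.imwrite('pics/c4.png',np.hstack([cv2.resize(a,(400,311)),cv2.resize(w,(243,311))]))
E
```

```text
clock: 13.3
position: [508.4, -235.1, 185.8]
ee_rot: [0.719, -0.695, 0.0, 0.0]
contact_force: [-1.0, -0.4, 0.0]
gripper_width: 17.0
grasp_force: 60.1
t 13.3 pos [ 508.36 -235.06  185.81] F [-1.  -0.4  0. ] w 17.0 gf 60.1
delta [-0.81  0.36 81.81] [-0.0003 -0.0006  0.0012]
```

View pics/c4.png

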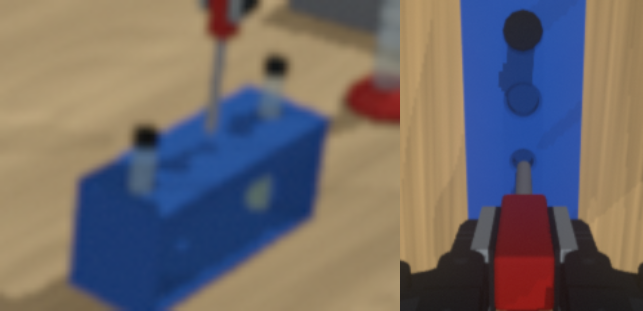

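The rod sits over the middle hole: the tip is at (523,165) and the hole at (522,157) in the right-hand crop. I'm inserting it now.

Scaled: 24 mm / 600 = 0.04, 16 mm / 600 = 0.0267.

```bash
python3 -m jog '[{"dx":-0.0013, "dy":0.0005}, {"dx":-0.0013, "dy":0.0005, "dz":0.0133}, {"dx":-0.0013, "dy":0.0005, "dz":0.0267}, {"dx":-0.0013, "dy":0.0005, "dz":0.04}, {"dx":-0.0013, "dy":0.0005, "dz":0.04}]'
python3 -c "
from h import *
delta([508,-234.3,104])"
```

```text
clock: 13.9
position: [506.6, -234.5, 159.3]
ee_rot: [0.718, -0.696, -0.001, 0.001]
contact_force: [-0.1, -0.5, -1.6]
gripper_width: 17.2
grasp_force: 60.0
t 13.9 pos [ 506.64 -234.5   159.32] F [-0.1 -0.5 -1.6] w 17.2 gf 60.0
delta [-0.1  -1.54 55.32] [ 0.0033  0.001  -0.0007]
```

Scaled: 54 mm / 600 = 0.09, 48 mm / 600 = 0.08.

```bash
python3 -m jog '[{"dy":-0.0017, "dz":0.02}, {"dy":-0.0017, "dz":0.04}, {"dy":-0.0017, "dz":0.06}, {"dy":-0.0017, "dz":0.08}, {"dy":-0.0017, "dz":0.09}, {"dy":-0.0017, "dz":0.09}, {"dy":-0.0017, "dz":0.09}]'
python3 -c "
from h import *
delta([508,-234.3,101.6])"
```

```text
clock: 14.6
position: [508.9, -234.8, 107.3]
ee_rot: [0.718, -0.696, 0.0, 0.0]
contact_force: [0.2, -0.2, -0.1]
gripper_width: 17.3
grasp_force: 60.1
t 14.6 pos [ 508.92 -234.81  107.32] F [ 0.2 -0.2 -0.1] w 17.3 gf 60.1
delta [-0.54  0.9   5.72] [-0.0003 -0.0003 -0.0001]
```

Scaled: 4.5 mm / 600 = 0.0075, 4 mm / 600 = 0.0067.

```bash
python3 -m jog '[{"dx":-0.0008, "dy":0.0015, "dz":0.0033}, {"dx":-0.0008, "dy":0.0015, "dz":0.0067}, {"dx":-0.0008, "dy":0.0015, "dz":0.0075}, {"dx":-0.0008, "dy":0.0015, "dz":0.0075}]'
python3 -m jog '[{"dz":0.0013}, {"dz":0.0013}]'
python3 -m jog '[{"dz":0.001}, {"dz":0.001}]'
```

```text
clock: 15.0
position: [507.7, -234.2, 102.8]
ee_rot: [0.718, -0.696, 0.0, -0.0]
contact_force: [0.6, 0.8, -1.0]
gripper_width: 17.5
grasp_force: 60.1
clock: 15.2
position: [507.7, -234.2, 101.9]
ee_rot: [0.718, -0.696, -0.0, -0.0]
contact_force: [-0.6, 1.0, -1.3]
gripper_width: 17.6
grasp_force: 60.1
clock: 15.4
position: [507.8, -234.2, 101.7]
ee_rot: [0.718, -0.696, 0.0, -0.0]
contact_force: [-1.4, 0.3, 1.9]
gripper_width: 17.4
grasp_force: 60.5
```

Contact with the rack. Opening the fingers, then retreating upwards.

Scaled: -130 mm / 600 = -0.2167, -110 mm / 600 = -0.1833.

```bash
python3 -m jog '[{}, {}, {}, {}, {}]' 50
python3 -m jog '[{"dz":-0.0167}, {"dz":-0.0667}, {"dz":-0.1333}, {"dz":-0.1833}, {"dz":-0.2167}, {"dz":-0.2167}, {"dz":-0.2167}, {"dz":-0.2167}]'
python3 - <<'E'
from h import *
cap('wrist','w5');cap('top','t5');cap('side','s5')
t=cv2.imread('pics/t5.png');a=cv2.imread('pics/s5.png')
cv2.imwrite('pics/c5.png',np.hstack([cv2.resize(a[150:320,100:425],(580,303)),cv2.resize(cv2.imread('pics/w5.png')[100:403,200:400],(200,303))]))
w=cv2.imread('pics/w5.png').astype(int);d=np.load('pics/w5.npy')
m=(w[...,2]>90)&(w[...,1]<70)&(w[...,0]<70);m[:,:220]=0;m[:,320:]=0
p=np.array([dep('w5',u,v) for v,u in zip(*np.where(m)) if d[v,u]>0]);q=p[p[:,2]>p[:,2].max()-4];print(q.min(0),q.max(0),q.mean(0))
E
```

```text
clock: 15.9
position: [507.7, -234.2, 101.3]
ee_rot: [0.718, -0.696, -0.0, 0.0]
contact_force: [-0.3, -0.3, -1.0]
gripper_width: 50.0
grasp_force: 0.0
clock: 16.7
position: [507.0, -234.0, 230.2]
ee_rot: [0.718, -0.696, -0.001, 0.0]
contact_force: [-0.3, 0.1, -1.0]
gripper_width: 49.9
grasp_force: 0.0
[ 498.17474797 -243.94668711  137.33356364] [ 515.28987212 -226.43752351  141.30592842] [ 506.97116335 -235.49506405  139.63678235]
```

View pics/c5.png

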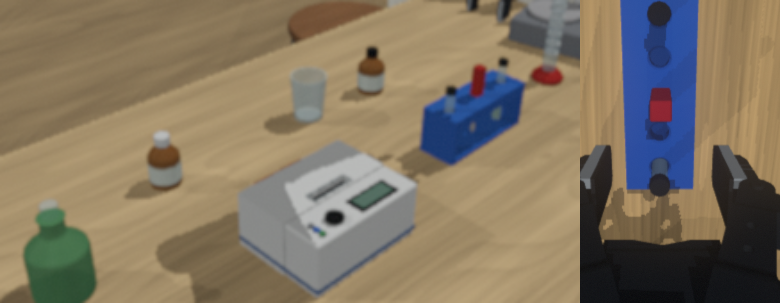

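The rod stands upright in the middle hole, with its handle top at z≈140, the same as at the start. The gripper is clear and the glassware is undisturbed, so I'm handing in.

```bash
python3 -c "
from bench import arm
print(arm.job_done())"
```

```text
the job is handed in; nothing more can be done
None
```

The job is handed in at about 17 s on the robot clock: the latch was pressed with about 10 N at most measured on the rod, the tray sprang out and was left out, and the rod is back in the rack's middle hole with nothing else disturbed.

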